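# Crib up a circuit board on crossed slats

## Task

Two wooden slats already lie side by side on the black pad: leave that pair in place and lay the other two wooden slats flat and square across it, one towards each end, log-cabin fashion and centred on the pad. Then set the long narrow metal-rimmed green circuit board down gently, do not drop it, component side up, as the third layer: centred on the stack and running the same way as the bottom pair. Leave everything else on the bench where it is.

Things in the scene. Friction and masses are not known exactly. Their poses are not given: they have to be found in the camera images.
- pad: black rubber pad with a thin yellow square outline, 170 x 170 x 3 mm, fixed to the bench, its place and yaw vary; origin at the centre of its underside, its upper face is 3 mm above that; x runs along the bottom pair, y across it
- bottom_a: plain light-wood slat, 150 long (own x) x 24 wide (y) x 20 high (z), about 90 g, loose, lying flat; origin at the centre of its underside. One of the bottom pair: lies on the pad along the pad's x, its centre about 50 mm from the pad's middle on the +y side of the pad (up to 4 mm and 0.05 rad off).
- bottom_b: plain light-wood slat, 150 long (own x) x 24 wide (y) x 20 high (z), about 90 g, loose, lying flat; origin at the centre of its underside. The other of the bottom pair, likewise on the pad's -y side.
- slat_c: plain light-wood slat, 150 long (own x) x 24 wide (y) x 20 high (z), about 90 g, loose, lying flat; origin at the centre of its underside. One of the two slats to lay across; starts on the bench to the right of the pad. Good place on the stack: along the pad's y, 50 mm from the pad's middle along the pad's x (either side), underside 23 mm above the bench.
- slat_d: plain light-wood slat, 150 long (own x) x 24 wide (y) x 20 high (z), about 90 g, loose, lying flat; origin at the centre of its underside. The other slat to lay across; same starts, goes on the other side from slat_c. The two are interchangeable.
- board: green circuit board in a slim aluminium rim, 180 long (x) x 50 wide (y), rim 12 mm high with straight solid sides all the way down, black connectors at both ends and small capacitors rising to 20 mm; about 140 g, centre of mass at its middle; starts flat on the bench to the right of the pad; origin at the centre of its underside. On the finished stack its underside is 43 mm above the bench.
- pliers: pliers with turquoise handles, 145 mm long, 14 mm high, left of the pad; leave alone
- spool: steel-grey solder spool standing on end, 60 mm diameter, 46 mm high, beyond the slats; leave alone
- flux: white flux bottle with red cap, 48 mm diameter, 100 mm high, standing; leave alone
- brush: cleaning brush, 160 mm long, lying far left of the pad; leave alone
- bar: bare aluminium bar 120 x 30 x 12 mm lying beyond the pad; not part of the stack, leave alone
- spare: wider green circuit board in a red rim, 200 x 80 mm, 19 mm high, lying at the far side; not the one to place, leave alone
Things that resemble listed ones, but are neither listed nor needed, are in the scene too. What is shaped like the board but orange is not meant.

How it is judged:
By the outcome, as a careful person would: the job done as asked, in the order asked, and still so for the second after the job is handed in, with the robot touching nothing.
It also fails if it takes over 72 s, if anything falls off the work surface, if the arm or the gripper's body presses on something with over 40 N, if the wrist force passes 120 N, or if a joint passes its speed limit or range.

## Robot

A 7-joint arm with a two-finger parallel gripper is mounted at the origin on the work surface. World frame = base frame: x ahead of the robot, y to its left, z up, the work surface at z = 0. Lengths are in m, angles in rad, forces in N, time in s.
With the tool pointing down it reaches from about 0.35 to 0.9 m from the base axis. Payload 19.9 kg.
Tool frame: the origin (TCP) lies on the mounting face of the last link; the fingertips stand 199 mm ahead of it and the grasp point (between the pads) lies 180 mm ahead of it; z points along the fingers, y is the direction in which the jaws open and shut (so a half turn about z gives the same grasp; the last joint's range is limited). The gripper opens to 94 mm and grips with 3 to 60 N. Pads are 16 mm wide; open, the fingers measure 119 mm over their backs; the gripper's body (75 mm by 177 mm) begins 78 mm behind the grasp point.
Start: joints at [1.087, 0.417, -0.01, 1.614, 0.005, 1.111, -0.053], TCP at [0.268, -0.565, 0.405] pointing down, gripper open.
Joint ranges: [-2.81, 2.81], [-0.39, 2.02], [-1.27, 1.25], [0.06, 2.57], [-1.19, 4.33], [0.19, 2], [-2.82, 2.82]. Speed limits (rad/s): [1.89, 1.89, 2.39, 2.39, 3.01, 3.01, 3.01].

## Interface

Orientations are given as a rotation vector (axis times angle).
In Python, from plant import robot gives the robot as it stands.
- The arm moves only by the tool step_arm, never from a script. Its arguments are lists of equal length, an entry for each row: "fingers": the opening, from 0 (shut) to 1 (fully open); "offset": the shift along the tool's x, y, z in cm, a list of three; "twist": the turn about the tool's z in degrees. A call has 1 to 8 rows; each row is the pose to reach, as a shift and turn from the pose commanded when the call began, along the tool's axes at that moment; what a row does not reach only later rows make up. A row lasts 1/8 s, in which the tool goes at most 62.5 mm and 10.7 degrees, less where a joint would pass 70% of its speed; a pose out of reach is approached as far as the arm can. A call with a gripper value outside its range is refused whole. The fingers move at their own pace and stop on an object; "grip_force" is the grip in N (left out, the last holds). Time passes only in rows, so rows that repeat a pose let the fingers close. It gives the time, the measured TCP pose, the force and the opening at its end, in the units of the state.
- robot.sense(): the state, without advancing time (a new reading comes with each control period).
- robot.capture(name): name is "side" or "top" or "wrist"; returns a dict with "img" (384x512x3 uint8, blue, green, red), "intrinsics" (3x3 intrinsics, pixels), "distortion" ([k1, k2, p1, p2, k3] as OpenCV has them; the pictures are not rectified), "R" (3x3) and "t" (3): a world point X has camera coordinates R X + t; the wrist camera has in their place "hand_eye" (4x4, takes a point from camera to tool coordinates, whose origin is the TCP and whose axes are the flange's). Camera axes: x right, y down, z forward; pixel columns grow to the right and rows downward; lengths in m; the calibration is good to about 2 mm. A picture is of the moment at which its call begins: read the wrist's pose just before it. There is no depth.
- robot.job_done(): hands the job in, once; it reports no verdict.
The state is a dict: "clock": time; "q": joint angles; "dq": joint speeds; "joint_torque": joint torques, N m; "tool_pos": TCP position; "ee_rot": TCP orientation; "force": force on the tool from outside, world axes, zero at the start; "wrist_torque": the same for the moment, N m; "grip_width": opening from 0.0 (shut) to 1.0 (fully open).
Only numpy, scipy, OpenCV 4.12 (cv2) and the standard library are available. Lean on these libraries where they do the work, as an engineer would, in place of code of your own. Each camera call takes 0.05 s, during which the arm holds its last target. There are 200 camera calls.

## Working session

There is one attempt and no reset: what is moved stays moved. The work goes in short steps, Python scripts to look and compute and a tool call to move; the robot and the scene stay as the last step left them, time stands still between calls to the robot, and variables do not carry over. Pictures are saved under pics/ and viewed, about 8 in all and at most 12, crops included, and the job is handed in when it is done.

Besides the shell and the picture viewer there is one more tool, called after "Emit:" as name(argument=value, ...) on one line, values as JSON. step_arm: Moves the arm, as the interface text tells. Its arguments: {"type":"object","properties":{"fingers":{"type":"array"},"offset":{"type":"array"},"twist":{"type":"array"},"grip_force":{"type":"number"}},"required":["fingers","offset","twist"]}

```bash
ls; mkdir -p pics; cat > h.py <<'E'
import numpy as np, cv2, pickle
from scipy.spatial.transform import Rotation as Ro
from plant import robot
def snap(name,fn):
    s=robot.sense(); c=robot.capture(name); c['tool_pos']=np.array(s['tool_pos']); c['ee_rot']=np.array(s['ee_rot'])
    if 'hand_eye' in c:
        H=np.array(c['hand_eye']); Rt=Ro.from_rotvec(c['ee_rot']).as_matrix()
        Rc=Rt@H[:3,:3]; tc=Rt@H[:3,3]+c['tool_pos']; c['R']=Rc.T; c['t']=-Rc.T@tc
    cv2.imwrite(f'pics/{fn}.png',c['img']); pickle.dump(c,open(f'pics/{fn}.pkl','wb')); return c
def load(fn): return pickle.load(open(f'pics/{fn}.pkl','rb'))
def world(c,uv,z):
    uv=np.array(uv,float).reshape(-1,1,2)
    n=cv2.undistortPoints(uv,np.array(c['intrinsics']),np.array(c['distortion']))[:,0]
    R=np.array(c['R']);t=np.array(c['t']).ravel(); o=-R.T@t
    d=np.c_[n,np.ones(len(n))]@R
    return o+d*((np.broadcast_to(z,len(n))-o[2])/d[:,2])[:,None]
def pix(c,X):
    return cv2.projectPoints(np.array(X,float).reshape(-1,1,3),cv2.Rodrigues(np.array(c['R']))[0],np.array(c['t'],float),np.array(c['intrinsics']),np.array(c['distortion']))[0][:,0]
def crop(fn,u0,v0,u1,v1,k,out):
    im=cv2.imread(f'pics/{fn}.png')[v0:v1,u0:u1]; cv2.imwrite(f'pics/{out}.png',cv2.resize(im,None,fx=k,fy=k,interpolation=cv2.INTER_CUBIC))
E
python3 - <<'E'
from h import *
s=robot.sense(); print(s['tool_pos'],s['ee_rot'],s['grip_width'],s['clock'])
print(Ro.from_rotvec(s['ee_rot']).as_matrix().round(3))
a=snap('top','top0'); b=snap('wrist','wr0'); d=snap('side','side0')
for c in(a,b,d): print((-np.array(c['R']).T@np.array(c['t']).ravel()).round(3), np.array(c['R'])[2].round(2))
cv2.imwrite('pics/top0b.png',cv2.resize(a['img'],(800,600),interpolation=cv2.INTER_CUBIC))
E
```

```text
pics
[ 0.26774293 -0.56460026  0.40404191] [-3.06376898e+00 -6.89672079e-01  5.47665235e-04] 1.0030677020675458 0.0
[[ 0.904  0.428 -0.001]
 [ 0.428 -0.904  0.001]
 [-0.    -0.001 -1.   ]]
[0.455 0.006 1.273] [ 0.05  0.01 -1.  ]
[ 0.332 -0.534  0.385] [-0.22 -0.1  -0.97]
[0.471 1.003 0.736] [ 0.05 -0.81 -0.58]
```

View pics/top0b.png

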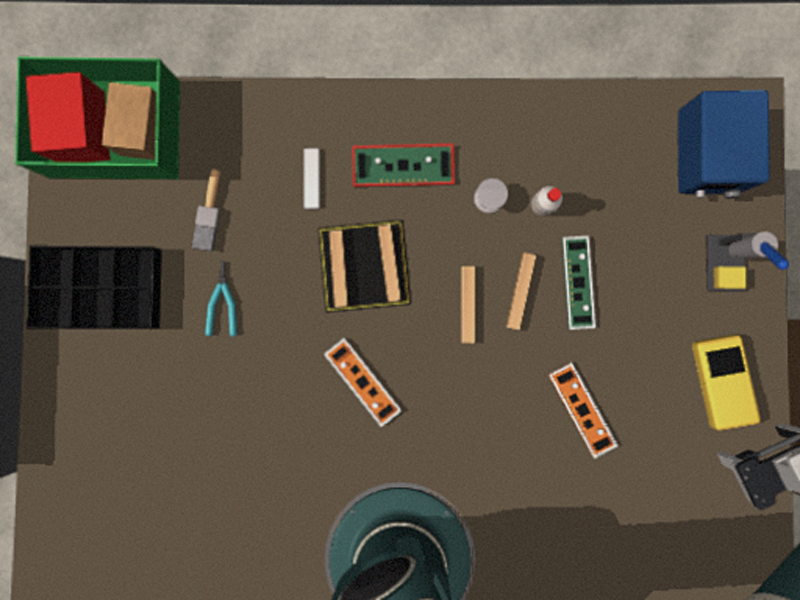

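The top view (800x600) shows the pad with the bottom pair at about (365,265), and loose slats at (468,304) and (521,291).

Candidates for the board:
- (578,282): green with a silver rim, long and narrow. This matches the description.
- (405,165): red rim and wider. This is the spare.
- (362,382) and (583,410): orange decoys.

For the slats, the white-grey bar at (312,178) is not wood, and the wooden block in the bin at (130,115) is not a slat. I'll check with a close crop.

```bash
python3 - <<'E'
from h import *
crop('top0',195,135,395,225,4,'c1')
c=load('top0')
k=512/800
for n,p,z in [('pad',(365,265),0.003),('s1',(468,304),.02),('s2',(521,291),.02),('board',(578,282),.012),('o1',(362,382),.012),('o2',(583,410),.012),('flux',(547,200),.05),('spool',(491,195),.046)]: print(n,world(c,[np.array(p)*k],z).round(3))
E
```

```text
pad [[0.568 0.073 0.003]]
s1 [[ 0.492 -0.13   0.02 ]]
s2 [[ 0.518 -0.232  0.02 ]]
board [[ 0.537 -0.345  0.012]]
o1 [[0.338 0.076 0.012]]
o2 [[ 0.289 -0.352  0.012]]
flux [[ 0.691 -0.276  0.05 ]]
spool [[ 0.701 -0.17   0.046]]
```

View pics/c1.png

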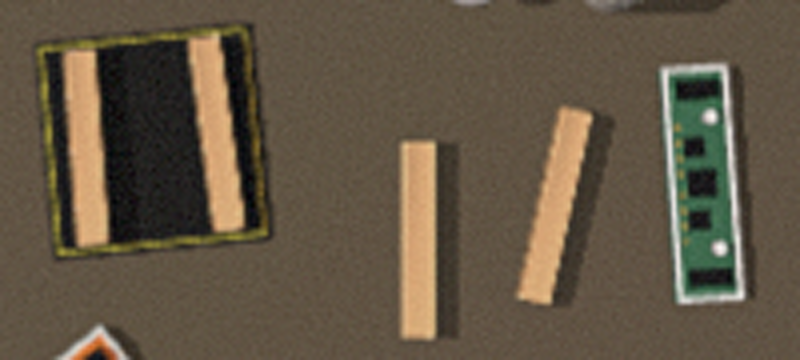

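The choice is confirmed: the green board with the silver rim is at crop pixel (702,184). Next I'll move over the loose slats for a closer wrist view.

Emit:
step_arm(fingers=[1,1,1,1,1,1,1,1], offset=[[37.5,-24.9,0],[37.5,-24.9,0],[37.5,-24.9,0],[37.5,-24.9,0],[37.5,-24.9,0],[37.5,-24.9,0],[37.5,-24.9,0],[37.5,-24.9,0]], twist=[25.3,25.3,25.3,25.3,25.3,25.3,25.3,25.3])

```text
clock: 1.15
tool_pos: [0.5014, -0.1754, 0.4046]
ee_rot: [-3.141, -0.009, -0.0]
force: [0.6, -0.1, -0.1]
grip_width: 1.001
```

```bash
python3 - <<'E'
from h import *
c=snap('wrist','wr1'); cv2.imwrite('pics/wr1b.png',cv2.resize(c['img'],(800,600),interpolation=cv2.INTER_CUBIC))
print(c['intrinsics'],c['tool_pos'],c['ee_rot'])
t=load('top0')
for q,z in [([(38,42),(248,25),(270,238),(57,258)],.003),([(401,141),(437,141),(436,340),(401,339)],.02),([(558,107),(593,116),(550,305),(517,297)],.02),([(660,67),(727,64),(744,301),(677,303)],.012)]:
    w=world(t,np.array(q)/4+[195,135],z); d=(w[0]+w[1]-w[2]-w[3])/2
    print(w.mean(0).round(4),np.degrees(np.arctan2(d[1],d[0])).round(2),np.linalg.norm(d).round(4), pix(c,w).round(0).tolist())
E
```

```text
[[321.65498953   0.         248.49090386]
 [  0.         321.65498953 188.82336862]
 [  0.           0.           1.        ]] [ 0.50139379 -0.17537396  0.40457287] [-3.14061054e+00 -9.43970452e-03 -3.18043755e-04]
[0.5666 0.074  0.003 ] 5.99 0.1677 [[-38.0, 49.0], [93.0, 31.0], [120.0, 175.0], [-4.0, 187.0]]
[ 0.4905 -0.13    0.02  ] -0.03 0.1512 [[196.0, 113.0], [221.0, 113.0], [222.0, 240.0], [201.0, 239.0]]
[ 0.5171 -0.2329  0.02  ] -12.49 0.148 [[305.0, 89.0], [328.0, 96.0], [293.0, 219.0], [273.0, 215.0]]
[ 0.5356 -0.3463  0.012 ] 3.75 0.1812 [[376.0, 61.0], [420.0, 60.0], [411.0, 214.0], [371.0, 216.0]]
```

View pics/wr1b.png

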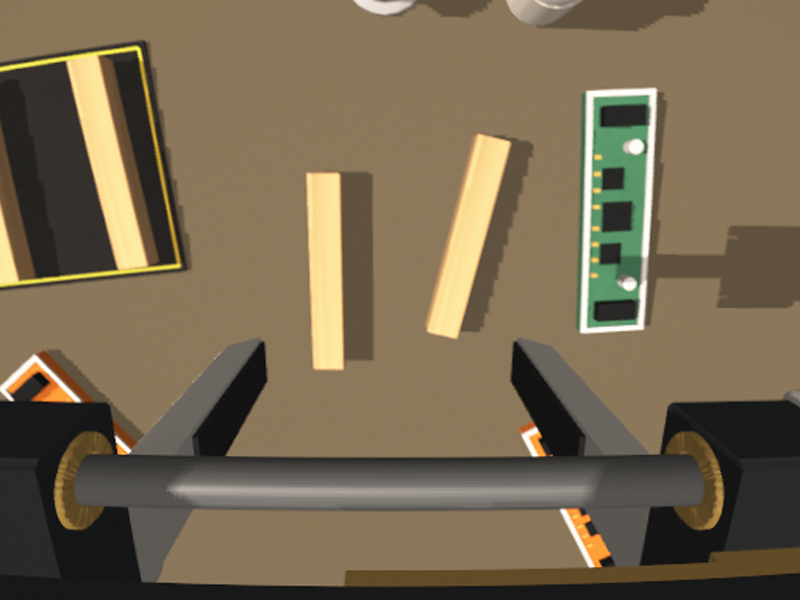

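The wrist view (800x600) shows slat c's top face at (307,173)-(344,369), slat d's at (476,135)-(458,338), and the board at (585,91)-(643,328). The pad is partly cut off at the left. I'll compute the poses and check the hand-eye calibration against the fingertips.

```bash
python3 - <<'E'
from h import *
c=load('wr1'); k=512/800
for q,z in [([(307,173),(340,172),(344,369),(314,369)],.02),([(477,135),(511,142),(458,338),(429,332)],.02),([(586,91),(656,88),(644,328),(580,331)],.012)]:
    w=world(c,(np.array(q)+.5)*k-.5,z); d=(w[0]+w[1]-w[2]-w[3])/2; e=(w[0]+w[3]-w[1]-w[2])/2
    print(w.mean(0).round(4),np.degrees(np.arctan2(d[1],d[0])).round(2),np.linalg.norm(d).round(4),np.linalg.norm(e).round(4))
Rt=Ro.from_rotvec(c['ee_rot']).as_matrix()
P=np.array([[.008,-.047,.199],[.008,.047,.199],[.008,-.047,.18],[.008,.047,.18]])
print((pix(c,P@Rt.T+c['tool_pos'])/k).round(0).tolist(), np.array(c['hand_eye']).round(3))
E
```

```text
[ 0.4943 -0.1285  0.02  ] 0.21 0.1496 0.0235
[ 0.5208 -0.2328  0.02  ] -12.0 0.1484 0.0238
[ 0.5399 -0.3456  0.012 ] 4.1 0.1791 0.0513
[[265.0, 340.0], [512.0, 340.0], [252.0, 358.0], [525.0, 358.0]] [[ 0.    -0.969 -0.248  0.072]
 [ 1.     0.    -0.001  0.   ]
 [ 0.001 -0.248  0.969  0.019]
 [ 0.     0.     0.     1.   ]]
```

Emit:
step_arm(fingers=[1,1,1,1,1,1], offset=[[3,-25,0],[3,-25,0],[3,-25,0],[3,-25,0],[3,-25,0],[3,-25,0]], twist=[0,0,0,0,0,0])

```text
clock: 1.95
tool_pos: [0.5296, 0.0702, 0.4044]
ee_rot: [3.141, 0.001, -0.001]
force: [-0.4, -0.7, -0.4]
grip_width: 1.001
```

```bash
python3 - <<'E'
from h import *
c=snap('wrist','wr2'); cv2.imwrite('pics/wr2b.png',cv2.resize(c['img'],(800,600),interpolation=cv2.INTER_CUBIC))
print(c['tool_pos'],c['ee_rot'])
E
```

```text
[0.52962904 0.07022208 0.40441261] [ 3.14119478e+00  1.34842831e-03 -8.85179337e-04]
```

View pics/wr2b.png

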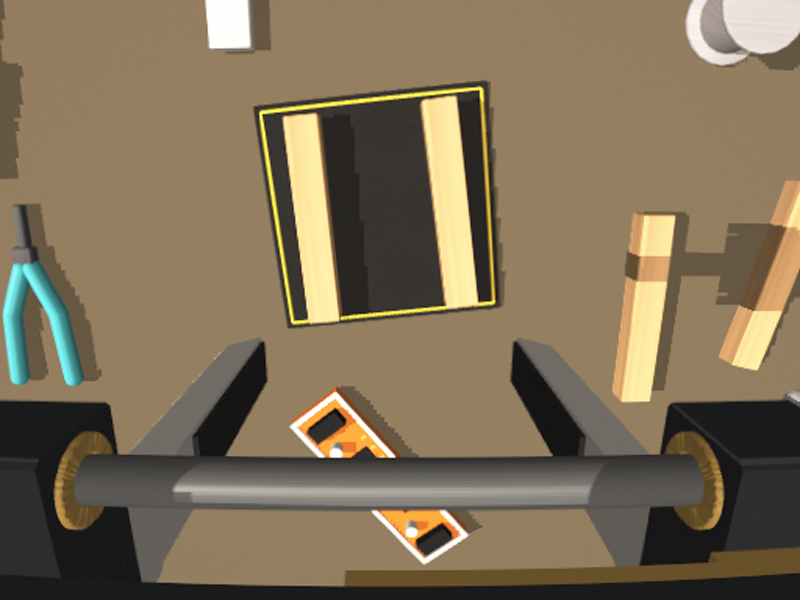

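The wrist view shows the pad's outer corners at (254,107), (488,81), (500,304) and (290,328). The bottom pair's top faces run (284,114)-(340,320) and (421,99)-(479,304). The orange decoy sits just below the pad.

```bash
python3 - <<'E'
from h import *
c=load('wr2'); t=load('top0'); k=512/800
for q,z in [([(254,107),(488,82),(500,304),(290,327)],.003),([(284,115),(318,113),(340,320),(308,323)],.023),([(421,99),(456,97),(479,304),(446,307)],.023),([(635,213),(675,214),(651,401),(615,401)],.02)]:
    w=world(c,(np.array(q)+.5)*k-.5,z); d=(w[0]+w[1]-w[2]-w[3])/2; e=(w[0]+w[3]-w[1]-w[2])/2
    print(w.mean(0).round(4),np.degrees(np.arctan2(d[1],d[0])).round(2),np.degrees(np.arctan2(-e[0],e[1])).round(2),np.linalg.norm(d).round(4),np.linalg.norm(e).round(4))
# bottom pair from top
for q in ([(63,52),(96,50),(108,245),(76,247)],[(188,39),(220,37),(245,229),(212,234)]):
    w=world(t,np.array(q)/4+[195,135],.023); d=(w[0]+w[1]-w[2]-w[3])/2
    print('top',w.mean(0).round(4),np.degrees(np.arctan2(d[1],d[0])).round(2),np.linalg.norm(d).round(4))
print(np.array(robot.sense()['q']).round(2))
E
```

```text
[0.5694 0.0745 0.003 ] 6.17 6.18 0.1671 0.169
[0.5622 0.1248 0.023 ] 4.44 4.3 0.1496 0.024
[0.5738 0.0255 0.023 ] 8.32 4.46 0.1485 0.0244
[ 0.4945 -0.1266  0.02  ] 0.84 -0.71 0.1503 0.0303
top [0.5586 0.1244 0.023 ] 4.31 0.1497
top [0.5698 0.0248 0.023 ] 7.64 0.1494
[ 0.08  0.27 -0.31  1.83  0.1   1.05 -1.84]
```

Emit:
step_arm(fingers=[1,1,1,1,1,1,1,1], offset=[[-3.7,19.9,12],[-3.7,19.9,12],[-3.7,19.9,12],[-3.7,19.9,12],[-3.7,19.9,12],[-3.7,19.9,17],[-3.7,19.9,19],[-3.7,19.9,19]], twist=[0,0,0,0,0,0,0,0])

```text
clock: 3.0
tool_pos: [0.4925, -0.1281, 0.2141]
ee_rot: [-3.141, -0.001, 0.003]
force: [0.4, -0.3, 1.6]
grip_width: 1.002
```

Emit:
step_arm(fingers=[1,1,0,0,0,0,0,0], offset=[[0,0,0.8],[0,0,1.1],[0,0,1.1],[0,0,1.1],[0,0,1.1],[0,0,1.1],[0,0,1.1],[0,0,1.1]], twist=[0,0,0,0,0,0,0,0], grip_force=25)

```text
clock: 4.0
tool_pos: [0.4929, -0.1281, 0.2036]
ee_rot: [-3.142, -0.002, 0.0]
force: [0.7, 0.3, 0.1]
grip_width: 0.398
```

Emit:
step_arm(fingers=[0,0,0,0,0,0,0,0], offset=[[0,0,0],[0,0,0],[0,0,0],[0,0,0],[0,0,0],[0,0,-2],[0,0,-6],[0,0,-10]], twist=[0,0,0,0,0,0,0,0])

```text
clock: 5.0
tool_pos: [0.4927, -0.128, 0.3046]
ee_rot: [-3.141, -0.002, 0.001]
force: [-0.2, -0.6, -0.6]
grip_width: 0.254
```

Emit:
step_arm(fingers=[0,0,0,0,0,0,0,0], offset=[[12.5,-20.8,0],[12.5,-20.8,0],[12.5,-20.8,0],[12.5,-20.8,0],[12.5,-20.8,0],[12.5,-20.8,0],[12.5,-20.8,0],[12.5,-20.8,0]], twist=[-80,-80,-80,-80,-80,-80,-80,-80])

```text
clock: 6.0
tool_pos: [0.6175, 0.08, 0.3034]
ee_rot: [-2.401, -2.026, 0.001]
force: [0.3, 0.4, -0.4]
grip_width: 0.247
```

Emit:
step_arm(fingers=[0,0,0,0], offset=[[0,0,0],[0,0,0],[0,0,0],[0,0,0]], twist=[-10,-16,-16,-16])

```text
clock: 6.5
tool_pos: [0.6176, 0.0801, 0.3036]
ee_rot: [-2.104, -2.333, 0.0]
force: [-0.0, 0.7, -0.3]
grip_width: 0.253
```

```bash
cat >> h.py <<'E'
def go(x,y,z,yaw):
    s=robot.sense(); R=Ro.from_rotvec(s['ee_rot']).as_matrix(); p=np.array(s['tool_pos'])
    cy=np.degrees(np.arctan2(R[1,0],R[0,0]))
    print('pos',p.round(4),'yaw',cy.round(2),'offset cm',(R.T@(np.array([x,y,z])-p)*100).round(2),'twist',round(cy-yaw,2),'q7',round(s['q'][6],2),'w',round(s['grip_width'],3),'t',s['clock'])
E
python3 - <<'E'
from h import *
go(.6177,.0796,.228,96.1)
c=snap('wrist','wr3'); cv2.imwrite('pics/wr3b.png',cv2.resize(c['img'],(800,600),interpolation=cv2.INTER_CUBIC))
E
```

```text
pos [0.6176 0.0801 0.3036] yaw 95.92 offset cm [-0.05  0.01  7.56] twist -0.18 q7 -0.38 w 0.253 t 6.5
```

View pics/wr3b.png

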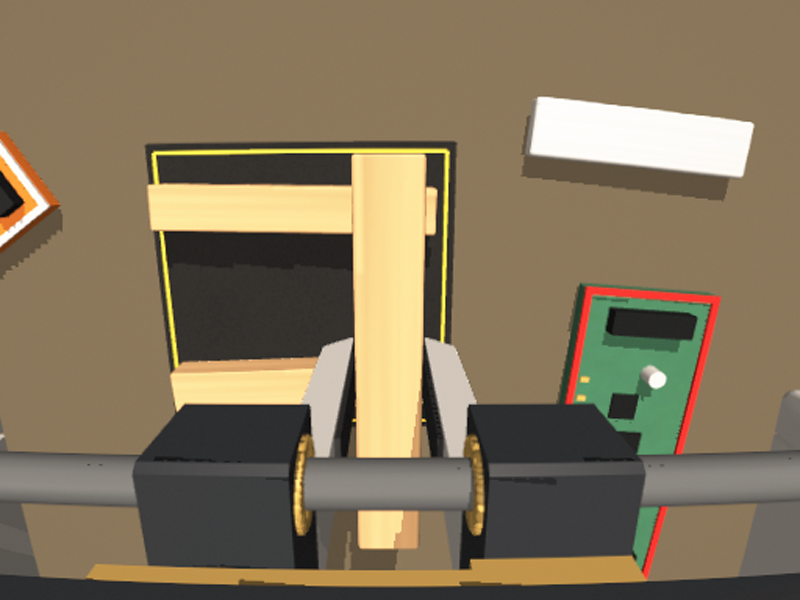

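The wrist view shows slat c held squarely in the jaws, with its far end at (352..426,154) and its near end at (360..415,548). Pad corners are at (147,145) and (456,142). I'll check the slat's offset along the jaws and the pad position from this yaw.

```bash
python3 - <<'E'
from h import *
c=load('wr3'); k=512/800
f=lambda q,z: world(c,(np.array(q)+.5)*k-.5,z)
w=f([(389,154),(388,548)],.12); print(w.round(4), np.linalg.norm(w[0]-w[1]), w.mean(0))
print('pad far edge corners',f([(147,145),(456,142)],.003).round(4))
P=np.array([.568,.0743,.003]);ex=np.array([.9943,.1063,0]);ey=np.array([-.1063,.9943,0])
print('pred',[(P+a*.085*ex+.085*ey).round(4) for a in(-1,1)])
E
```

```text
[[0.6096 0.1556 0.12  ]
 [0.6247 0.007  0.12  ]] 0.14936174725828982 [0.61712775 0.08132819 0.12      ]
pad far edge corners [[0.477  0.1507 0.003 ]
 [0.6447 0.1686 0.003 ]]
pred [array([0.4744, 0.1498, 0.003 ]), array([0.6435, 0.1679, 0.003 ])]
```

Emit:
step_arm(fingers=[0,0,0,0,0.5,0.5,0.5,0.5], offset=[[-0.1,0,4],[-0.1,0,6.5],[-0.1,0,7.6],[-0.1,0,7.6],[-0.1,0,7.6],[-0.1,0,7.6],[-0.1,0,7.6],[-0.1,0,7.6]], twist=[-0.2,-0.2,-0.2,-0.2,-0.2,-0.2,-0.2,-0.2])

```text
clock: 7.55
tool_pos: [0.6178, 0.0791, 0.2278]
ee_rot: [2.097, 2.339, 0.0]
force: [-0.5, 0.1, -0.4]
grip_width: 0.5
```

Emit:
step_arm(fingers=[0.5,0.5,1,1,1,1,1,1], offset=[[0,0,-4],[0,0,-10],[-30,-13.1,-12],[-30,-13.1,-12],[-30,-13.1,-12],[-30,-13.1,-12],[-30,-13.1,-12],[-30,-13.1,-12]], twist=[0,0,60,60,60,60,60,60])

```text
clock: 8.55
tool_pos: [0.5186, -0.2375, 0.3479]
ee_rot: [2.989, 0.962, -0.001]
force: [0.9, 0.9, -0.2]
grip_width: 1.001
```

Emit:
step_arm(fingers=[1,1,1,1,1,1], offset=[[0,0,0],[0,0,0],[0,0,0],[0,0,0],[0,0,0],[0,0,0]], twist=[48,48,48,48,48,48])

```text
clock: 9.3
tool_pos: [0.5203, -0.2332, 0.3477]
ee_rot: [3.125, -0.32, 0.0]
force: [0.7, -0.1, 0.2]
grip_width: 0.999
```

```bash
python3 - <<'E'
from h import *
go(.519,-.2329,.2035,-12.2)
E
```

```text
pos [ 0.5203 -0.2332  0.3477] yaw -11.68 offset cm [-0.14 -0.   14.42] twist 0.52 q7 -1.49 w 0.999 t 9.3
```

Emit:
step_arm(fingers=[1,1,1,1,1,0,0,0], offset=[[-0.1,0,6],[-0.1,0,11],[-0.1,0,13.5],[-0.1,0,14.4],[-0.1,0,14.4],[-0.1,0,14.4],[-0.1,0,14.4],[-0.1,0,14.4]], twist=[0.5,0.5,0.5,0.5,0.5,0.5,0.5,0.5])

```text
clock: 10.3
tool_pos: [0.5194, -0.2333, 0.2042]
ee_rot: [3.123, -0.334, 0.001]
force: [-0.1, -0.8, -0.6]
grip_width: 0.715
```

Emit:
step_arm(fingers=[0,0,0,0,0,0,0,0], offset=[[0,0,0],[0,0,0],[0,0,0],[0,0,0],[0,0,0],[0,0,0],[0,0,0],[0,0,-2]], twist=[0,0,0,0,0,0,0,0])

```text
clock: 11.3
tool_pos: [0.5189, -0.233, 0.2233]
ee_rot: [-3.123, 0.334, 0.004]
force: [0.4, -0.5, -1.2]
grip_width: 0.255
```

Emit:
step_arm(fingers=[0,0,0], offset=[[0,0,-4],[0,0,-8],[0,0,-8]], twist=[0,0,0])

```text
clock: 11.68
tool_pos: [0.52, -0.2334, 0.3078]
ee_rot: [3.122, -0.335, 0.009]
force: [-0.7, -0.2, -0.9]
grip_width: 0.256
```

```bash
python3 - <<'E'
from h import *
go(.5183,.0690,.305,96.1)
E
```

```text
pos [ 0.52   -0.2334  0.3078] yaw -12.23 offset cm [ -6.57 -29.52   0.2 ] twist -108.33 q7 -1.51 w 0.256 t 11.675
```

Emit:
step_arm(fingers=[0,0,0,0,0,0,0,0], offset=[[-6.6,-29.5,0],[-6.6,-29.5,0],[-6.6,-29.5,0],[-6.6,-29.5,0],[-6.6,-29.5,0],[-6.6,-29.5,0],[-6.6,-29.5,0],[-6.6,-29.5,0]], twist=[-80,-80,-80,-80,-80,-80,-80,-80])

```text
clock: 12.68
tool_pos: [0.5171, 0.0691, 0.3037]
ee_rot: [-2.604, -1.758, 0.001]
force: [-0.3, 0.0, -1.1]
grip_width: 0.254
```

Emit:
step_arm(fingers=[0,0,0,0,0], offset=[[0,0,0],[0,0,0],[0,0,0],[0,0,0],[0,0,0]], twist=[-28.3,-28.3,-28.3,-28.3,-28.3])

```text
clock: 13.3
tool_pos: [0.5172, 0.069, 0.3037]
ee_rot: [-2.104, -2.333, 0.0]
force: [-0.4, 0.0, -0.1]
grip_width: 0.248
```

```bash
python3 - <<'E'
from h import *
go(.5183,.0690,.228,96.1)
c=snap('wrist','wr4'); cv2.imwrite('pics/wr4b.png',cv2.resize(c['img'],(800,600),interpolation=cv2.INTER_CUBIC))
E
```

```text
pos [0.5172 0.069  0.3037] yaw 95.9 offset cm [-0.01  0.11  7.57] twist -0.2 q7 -0.41 w 0.248 t 13.3
```

View pics/wr4b.png

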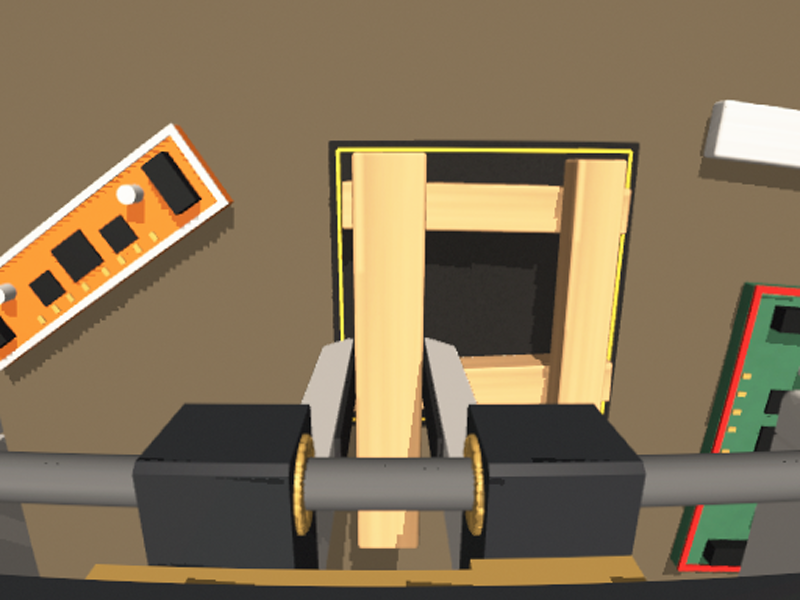

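Slat c lies square on the pair, with its far end at (566..628,160). Slat d is held the same way, with its far end at (353..426,153). Pad corners are at (329,142) and (638,144).

```bash
python3 - <<'E'
from h import *
c=load('wr4'); k=512/800
f=lambda q,z: world(c,(np.array(q)+.5)*k-.5,z)
P=np.array([.568,.0743,0]);ex=np.array([.9943,.1063,0]);ey=np.array([-.1063,.9943,0])
for q,z in [([(329,142),(638,144)],.003),([(566,160),(628,160)],.043),([(353,153),(426,153),(389,548)],.12)]:
    print([(round((p-P)@ex*1e3,1),round((p-P)@ey*1e3,1)) for p in f(q,z)])
E
```

```text
[(np.float64(-83.2), np.float64(85.4)), (np.float64(85.7), np.float64(85.0))]
[(np.float64(32.3), np.float64(75.5)), (np.float64(62.2), np.float64(75.8))]
[(np.float64(-62.3), np.float64(76.4)), (np.float64(-39.2), np.float64(76.4)), (np.float64(-51.4), np.float64(-73.4))]
```

Emit:
step_arm(fingers=[0,0,0,0,0.5,0.5,0.5,0.5], offset=[[-0.1,0.15,4],[-0.1,0.15,6.5],[-0.1,0.15,7.6],[-0.1,0.15,7.6],[-0.1,0.15,7.6],[-0.1,0.15,7.6],[-0.1,0.15,7.6],[-0.1,0.15,7.6]], twist=[-0.2,-0.2,-0.2,-0.2,-0.2,-0.2,-0.2,-0.2])

```text
clock: 14.35
tool_pos: [0.5189, 0.0682, 0.2278]
ee_rot: [2.097, 2.339, 0.0]
force: [0.4, 0.6, 0.8]
grip_width: 0.5
```

Emit:
step_arm(fingers=[0.5,0.5,0.5,1,1], offset=[[0,0,-4],[0,0,-9],[0,0,-12],[0,0,-12],[0,0,-12]], twist=[0,0,0,0,0])

```text
clock: 14.98
tool_pos: [0.5187, 0.068, 0.3471]
ee_rot: [-2.097, -2.339, 0.001]
force: [0.3, -0.4, 0.6]
grip_width: 0.68
```

```bash
python3 - <<'E'
from h import *
go(.538,-.346,.3477,3.9)
E
```

```text
pos [0.5187 0.068  0.3471] yaw 96.26 offset cm [-41.37  -2.59  -0.06] twist 92.36 q7 -0.36 w 0.68 t 14.975
```

Emit:
step_arm(fingers=[1,1,1,1,1,1,1,1], offset=[[-41.4,-2.6,0],[-41.4,-2.6,0],[-41.4,-2.6,0],[-41.4,-2.6,0],[-41.4,-2.6,0],[-41.4,-2.6,0],[-41.4,-2.6,0],[-41.4,-2.6,0]], twist=[75,75,75,75,75,75,75,75])

```text
clock: 15.98
tool_pos: [0.5373, -0.3491, 0.3456]
ee_rot: [-3.089, -0.57, 0.004]
force: [-0.1, 1.6, 0.2]
grip_width: 0.999
```

Emit:
step_arm(fingers=[1,1,1,1], offset=[[0,0,0],[0,0,0],[0,0,0],[0,0,0]], twist=[17.4,17.4,17.4,17.4])

```text
clock: 16.48
tool_pos: [0.5384, -0.3455, 0.3471]
ee_rot: [-3.139, -0.113, 0.001]
force: [-0.4, 1.5, -0.1]
grip_width: 1.002
```

```bash
python3 - <<'E'
from h import *
go(.538,-.346,.2018,3.9)
E
```

```text
pos [ 0.5384 -0.3455  0.3471] yaw 4.11 offset cm [-0.03  0.06 14.53] twist 0.21 q7 -1.09 w 1.002 t 16.475
```

Emit:
step_arm(fingers=[1,1,1,1,1,0,0,0], offset=[[0,0,6],[0,0,11],[0,0,13.5],[0,0,14.5],[0,0,14.5],[0,0,14.5],[0,0,14.5],[0,0,14.5]], twist=[0.2,0.2,0.2,0.2,0.2,0.2,0.2,0.2], grip_force=25)

```text
clock: 17.48
tool_pos: [0.5384, -0.3462, 0.2033]
ee_rot: [3.139, 0.101, 0.001]
force: [-0.8, 0.1, -1.0]
grip_width: 0.715
```

Emit:
step_arm(fingers=[0,0,0,0,0,0], offset=[[0,0,0],[0,0,0],[0,0,0],[0,0,0],[0,0,0],[0,0,-1]], twist=[0,0,0,0,0,0])

```text
clock: 18.23
tool_pos: [0.538, -0.3459, 0.2122]
ee_rot: [-3.139, -0.101, 0.002]
force: [0.9, -0.2, -0.9]
grip_width: 0.528
```

Emit:
step_arm(fingers=[0,0,0,0], offset=[[0,0,-3],[0,0,-7],[0,0,-12],[0,0,-12]], twist=[0,0,0,0])

```text
clock: 18.73
tool_pos: [0.5389, -0.3464, 0.337]
ee_rot: [3.136, 0.1, 0.008]
force: [-0.7, 0.4, -2.3]
grip_width: 0.524
```

```bash
python3 - <<'E'
from h import *
go(.568,.0743,.334,6.1)
E
```

```text
pos [ 0.5389 -0.3464  0.337 ] yaw 3.67 offset cm [  5.59 -41.8    0.18] twist -2.43 q7 -1.1 w 0.524 t 18.725
```

Emit:
step_arm(fingers=[0,0,0,0,0,0,0,0], offset=[[5.6,-41.8,0],[5.6,-41.8,0],[5.6,-41.8,0],[5.6,-41.8,0],[5.6,-41.8,0],[5.6,-41.8,0],[5.6,-41.8,0],[5.6,-41.8,0]], twist=[-2.3,-2.3,-2.3,-2.3,-2.3,-2.3,-2.3,-2.3])

```text
clock: 19.73
tool_pos: [0.5668, 0.0785, 0.3322]
ee_rot: [-3.135, -0.173, 0.001]
force: [0.1, -0.5, -1.0]
grip_width: 0.528
```

Emit:
step_arm(fingers=[0,0,0], offset=[[0,0,0],[0,0,0],[0,0,0]], twist=[0,0,0])

```text
clock: 20.1
tool_pos: [0.5674, 0.0736, 0.3326]
ee_rot: [3.137, 0.161, -0.0]
force: [0.4, 0.4, -1.6]
grip_width: 0.524
```

```bash
python3 - <<'E'
from h import *
go(.568,.0743,.246,6.1)
c=snap('wrist','wr5'); cv2.imwrite('pics/wr5b.png',cv2.resize(c['img'],(800,600),interpolation=cv2.INTER_CUBIC))
E
```

```text
pos [0.5674 0.0736 0.3326] yaw 5.89 offset cm [ 0.07 -0.06  8.66] twist -0.21 q7 -1.81 w 0.524 t 20.1
```

View pics/wr5b.png

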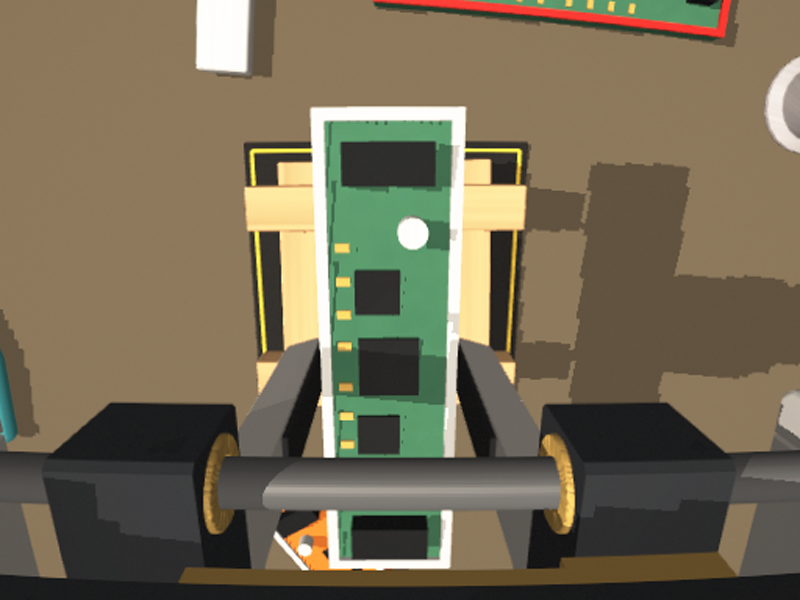

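The board is held level and component side up, with its far end at v=107 and near end at v=569. The far cross slat spans v 186-231 and u 246-526. Pad corners are at (245,143) and (527,143).

```bash
python3 - <<'E'
from h import *
c=load('wr5'); k=512/800
f=lambda q,z: world(c,(np.array(q)+.5)*k-.5,z)
P=np.array([.568,.0743,0]);ex=np.array([.9943,.1063,0]);ey=np.array([-.1063,.9943,0])
for n,q,z in [('board',[(311,107),(466,107),(328,569),(451,569)],.1416),('far slat',[(246,186),(526,186),(246,231),(526,231)],.043),('near slat',[(258,362),(515,362)],.043),('pad',[(245,143),(527,143)],.003)]:
    print(n,[(float(round((p-P)@ex*1e3,1)),float(round((p-P)@ey*1e3,1))) for p in f(q,z)])
E
```

```text
board [(90.2, 24.3), (90.0, -26.1), (-91.9, 25.2), (-92.0, -26.5)]
far slat [(61.7, 74.9), (61.1, -73.7), (37.8, 76.5), (37.2, -75.1)]
near slat [(-38.0, 75.1), (-38.5, -73.6)]
pad [(85.6, 85.0), (85.0, -83.6)]
```

Emit:
step_arm(fingers=[0,0,0,0,0,0], offset=[[0.1,-0.1,4],[0.1,-0.1,7],[0.1,-0.1,8],[0.1,-0.1,8.3],[0.1,-0.1,8.5],[0.1,-0.1,8.5]], twist=[-0.2,-0.2,-0.2,-0.2,-0.2,-0.2])

```text
clock: 20.9
tool_pos: [0.5685, 0.0757, 0.2484]
ee_rot: [-3.137, -0.169, -0.002]
force: [0.3, 0.3, -1.6]
grip_width: 0.531
```

```bash
python3 - <<'E'
from h import *
go(.568,.0743,.2455,6.1); print(robot.sense()['force'])
E
```

```text
pos [0.5685 0.0757 0.2484] yaw 6.17 offset cm [-0.06  0.14  0.29] twist 0.07 q7 -1.86 w 0.531 t 20.9
[ 0.25547911  0.27973212 -1.56468594]
```

Emit:
step_arm(fingers=[0,0,0], offset=[[0,0.08,0.1],[0,0.08,0.2],[0,0.08,0.2]], twist=[0,0,0])

```text
clock: 21.28
tool_pos: [0.5684, 0.0749, 0.2457]
ee_rot: [-3.137, -0.169, -0.0]
force: [0.4, -0.4, -1.8]
grip_width: 0.528
```

Emit:
step_arm(fingers=[0,0], offset=[[0,0,0.05],[0,0,0.05]], twist=[0,0])

```text
clock: 21.52
tool_pos: [0.5684, 0.0749, 0.2457]
ee_rot: [3.137, 0.169, 0.0]
force: [-3.5, -2.1, 8.4]
grip_width: 0.525
```

Emit:
step_arm(fingers=[0,0], offset=[[0,0,0.05],[0,0,0.05]], twist=[0,0])

```text
clock: 21.78
tool_pos: [0.5684, 0.075, 0.2456]
ee_rot: [3.137, 0.169, 0.001]
force: [-6.3, -1.9, 18.0]
grip_width: 0.529
```

Contact is felt. I'll ease the load off and release.

Emit:
step_arm(fingers=[0,0,0.7,0.7,0.7,0.7], offset=[[0,0,-0.09],[0,0,-0.09],[0,0,-0.09],[0,0,-0.09],[0,0,-0.09],[0,0,-0.09]], twist=[0,0,0,0,0,0])

```text
clock: 22.52
tool_pos: [0.5684, 0.0749, 0.2455]
ee_rot: [-3.137, -0.169, 0.0]
force: [0.2, -0.1, -0.3]
grip_width: 0.7
```

Emit:
step_arm(fingers=[0.7,0.7,0.7,0.7,0.7,0.7,0.7,0.7], offset=[[0,0,-2],[0,0,-7],[0,0,-13],[-5,0,-16],[-6,0,-16],[-6,0,-16],[-6,0,-16],[-6,0,-16]], twist=[0,0,0,0,0,0,0,0])

```text
clock: 23.52
tool_pos: [0.5092, 0.0685, 0.4049]
ee_rot: [-3.137, -0.169, 0.002]
force: [0.0, -0.4, -0.0]
grip_width: 0.698
```

```bash
python3 - <<'E'
from h import *
c=snap('wrist','wr6'); cv2.imwrite('pics/wr6b.png',cv2.resize(c['img'],(800,600),interpolation=cv2.INTER_CUBIC))
snap('side','side1')
P=np.array([.568,.0743,0])
u=pix(load('side1'),[P+[0,0,.03]])[0].astype(int); print(u)
x0=max(0,min(512-160,u[0]-80)); y0=max(0,min(384-120,u[1]-60)); crop('side1',x0,y0,x0+160,y0+120,5,'side1b')
E
```

```text
[249 201]
```

View pics/wr6b.png

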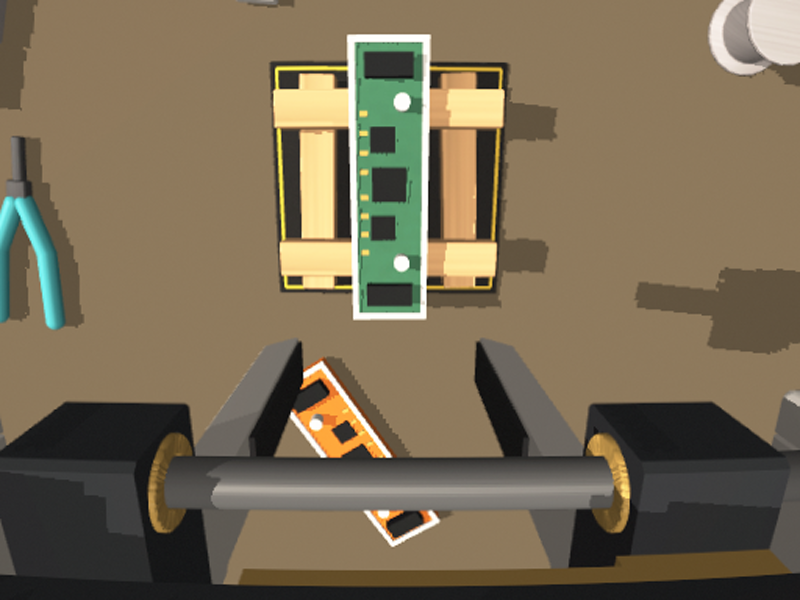

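View pics/side1b.png

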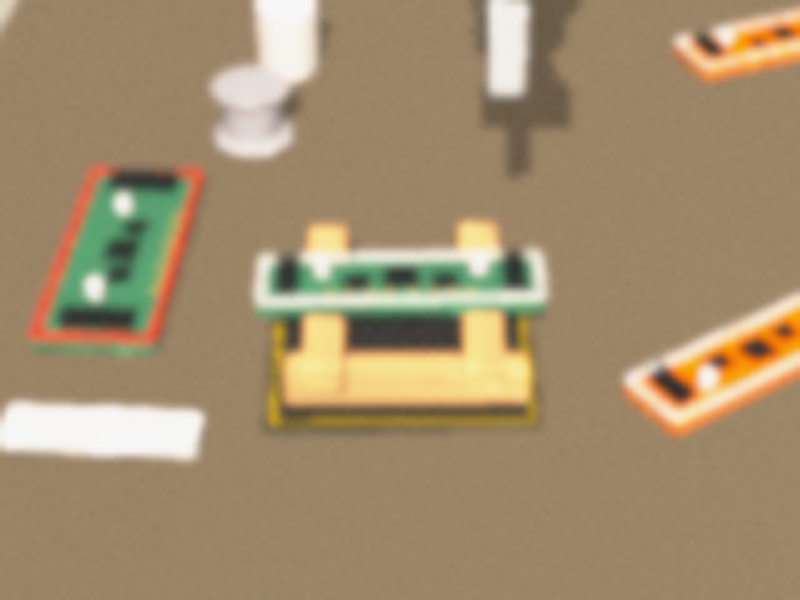

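The wrist view shows the board at (347..430, 36) to (353..426, 319), centred on the two cross slats, with pad corners at (271,63) and (500,291). The side view shows level layers with the board component side up. One last numeric check before I hand in.

```bash
python3 - <<'E'
from h import *
c=load('wr6'); k=512/800
P=np.array([.568,.0743,0]);ex=np.array([.9943,.1063,0]);ey=np.array([-.1063,.9943,0])
for n,q,z in [('board',[(347,36),(430,36),(426,319),(353,319)],.055),('far',[(274,90),(504,89),(502,126),(274,128)],.043),('near',[(280,241),(496,240),(496,276),(281,276)],.043),('pad',[(271,63),(508,64),(500,291),(282,291)],.003)]:
    w=world(c,(np.array(q)+.5)*k-.5,z); d=(w[0]+w[1]-w[2]-w[3])/2; e=(w[0]-w[1]+w[3]-w[2])/2; v=d if np.linalg.norm(d)>.1 and n!='far' else e
    m=w.mean(0)-P; print(n,(m@ex*1e3).round(1),(m@ey*1e3).round(1),'yaw',(np.degrees(np.arctan2(v[1],v[0]))).round(1),(np.linalg.norm(d)*1e3).round(0),(np.linalg.norm(e)*1e3).round(0))
E
```

```text
board 0.5 0.6 yaw 6.4 180.0 50.0
far 49.8 1.1 yaw 96.5 23.0 149.0
near -49.3 1.1 yaw 96.3 25.0 150.0
pad 1.2 -0.3 yaw 6.6 167.0 170.0
```

All parts are within about 1.5 mm and 0.5° of where they should be, so I'm handing in.

```bash
python3 -c "
from h import *
print(robot.job_done(), robot.sense()['clock'])"
```

```text
the job is handed in; nothing more can be done
the job is handed in; nothing more can be done
```

The stack is built and the job is handed in, at about 23.6 s of the 72 s allowed. I laid the two loose slats across the bottom pair, then lowered the green silver-rimmed board onto them component side up until I felt contact. I eased the load off before opening the gripper.

The last wrist-camera check, measured relative to the pad's own centre in that picture:

| Part | Position along pad x | Position along pad y | Yaw (pad reads 6.6°) |
|---|---|---|---|
| Far cross slat | about +48.6 mm (target 50) | about 1.4 mm off centre | 96.5° |
| Near cross slat | about −50.5 mm (target 50) | about 1.4 mm off centre | 96.3° |
| Board | about 0.7 mm off centre | about 0.9 mm off centre | 6.4° |

- **Side view:** the layers look level, and the gripper was well clear when I handed in.
- **Contact force:** pressing the board down peaked at about 18 N before I backed off, because I stepped down twice after the first touch.
- **Camera disagreement:** the top and wrist cameras differed by about 3 mm in x, so I averaged them for the pick and pad positions. The figures in the table come from the wrist camera only.
- **Other objects:** I didn't touch them, but I didn't measure them again afterwards.

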